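Roll the true bar onto the middle check line of a snowboard base

ROBOT

A 7-joint arm with a two-finger parallel gripper is mounted at the origin on the work surface. World frame = base frame: x ahead of the robot, y to its left, z up, the work surface at z = 0. Lengths are in mm, angles in rad, forces in N, time in s.
With the tool pointing down it reaches from about 400 to 900 mm from the base axis. Payload 5.6 kg.
Tool frame: the origin (TCP) lies on the centre line of the jaws, within the pads' length; the fingertips stand 19 mm ahead of it and the grasp point (between the pads) is the TCP; z points along the fingers, y is the direction in which the jaws open and shut (so a half turn about z gives the same grasp; the last joint's range is limited). The gripper opens to 92 mm and grips with 3 to 60 N. Pads are 20 mm wide; open, the fingers measure 128 mm over their backs; the gripper's body (75 mm by 189 mm) begins 69 mm behind the grasp point.
Start: joints at [1.161, 0.468, -0.012, 1.603, 0.006, 1.071, -0.056], TCP at [233.07, -606.784, 233.592] pointing down, gripper open.
Joint ranges: [-2.53, 2.53], [-0.31, 2.02], [-1.57, 1.55], [0.28, 2.44], [-1.29, 4.43], [0.15, 1.84], [-2.92, 2.92]. Speed limits (rad/s): [2.57, 2.57, 3.14, 3.14, 3.14, 3.14, 3.14].

INTERFACE

Orientations are given as a unit quaternion [w, x, y, z].
In Python, from rig import manip gives the robot as it stands. The module is installed in compiled form; this text tells all that it offers.
- The arm moves only by the tool drive_tool, never from a script. Its argument "deltas" is a list of rows, each a list of 3 entries, a list of its own where there are three numbers: the shift along the tool's x, y, z in cm, then the turn, a rotation vector about the tool's x, y, z in rad, then the opening, from 0 (shut) to 1 (fully open). A call has exactly 8 rows; each row is the pose to reach, as a shift and turn from the pose commanded when the call began, along the tool's axes at that moment; what a row does not reach only later rows make up. A row lasts 1/10 s, in which the tool goes at most 50 mm and 8.59 degrees, less where a joint would pass 70% of its speed; a pose out of reach is approached as far as the arm can. A call with a gripper value outside its range is refused whole. The fingers move at their own pace and stop on an object; "force" is the grip in N (left out, the last holds). Time passes only in rows, so rows that repeat a pose let the fingers close, or fill a call up. It gives the time, the measured TCP pose, the force and the opening at its end, in the units of the state.
- manip.sense(): the state, without advancing time (a new reading comes with each control period).
- manip.snapshot(name): name is "scene" or "top"; returns the picture (420x560x3 uint8, red, green, blue); there is no depth.
- manip.camera_model(name): a dict with "intrinsics" (3x3 intrinsics, pixels), "world_from_camera" (4x4, takes a point from camera to world coordinates). Camera axes: x right, y down, z forward; pixel columns grow to the right and rows downward; lengths in mm; the calibration is good to about 2 mm. A picture is of the moment at which its call begins. camera_model takes no time and is no camera call.
- manip.close_job(): hands the job in, once; it reports no verdict.
The state is a dict: "time_s": time; "joint_pos": joint angles; "qvel": joint speeds; "joint_torque": joint torques, N m; "tool_pos": TCP position; "tool_rot": TCP orientation; "contact_force": force on the tool from outside, world axes, zero at the start; "ft_torque": the same for the moment, N m; "opening": finger opening in mm.
Only numpy, scipy, OpenCV 4.12 (cv2) and the standard library are available. Lean on these libraries where they do the work, as an engineer would, in place of code of your own. Each camera call takes 0.05 s, during which the arm holds its last target.

TASK

The snowboard lies base up on its bench vises, ready for a flatness check. With the fingertips pushing sideways on its top, roll the steel true bar along the base, without ever picking it up, until it lies centred on the middle one of the three white lines, still straight across the board from edge to edge. Then leave it lying there, and leave everything else where it is.

Things in the scene. Friction and masses are not known exactly. Their poses are not given: they have to be found in the camera images.
- bar: true bar: plain round steel bar, 20 mm across, 320 mm long, 0.8 kg, lying across the black base and overhanging both edges, 80 to 150 mm left or right of the middle line. Origin mid-bar on its axis, 10 mm above the base; x along the bar, y and z turn as it rolls. It grips the base: a fingertip sticking to its top goes twice as far as the bar. Let go, it stops within a few mm
- board: snowboard, fixed, base up (black, with thin steel edges), 1.40 m long, 246 mm wide at its middle, 10 mm thick, flat and level for the middle 1.08 m, carried by two bench vises. Origin in the middle of the base surface, 120 mm above the bench; x points across the board (away from the robot), y along the board (to the robot's left), z up. It stands up to 7 degrees askew on the bench
- line_mid: the middle white line, 5 mm wide and 238 mm long, drawn straight across the base with a paint pen. Origin at the middle of the line, on the base surface; x along the line, y along the board
- line_left: the line to the robot's left of the middle one, like it, about 0.21 m from the board's middle; not the one to use
- line_right: the line to the robot's right of the middle one, like it, about 0.21 m from the board's middle; not the one to use
- scraper: flat clear-grey plastic scraper, 140 x 70 x 5 mm, lying on the base at the other side of the middle line from the bar, its nearest edge 30 mm or more from that line; bystander. Origin under its centre
- wax: block of wax, 85 x 45 x 26 mm, on the base towards the left end of the board; bystander. Origin under its centre
- brush: brush with a wooden back, 131 x 64 x 40 mm, on the base towards the right end of the board; bystander. Origin under its centre
- screwdriver: dark screwdriver, 230 mm long, 26 mm high, on the bench at the near side of the board, perhaps partly under its edge; bystander. Origin under its centre
- disc: dark round mounting disc of a binding, 96 mm across, 9 mm high, on the bench at the near side of the board, perhaps partly under its edge; bystander. Origin under its centre
- edge_file: file in a black guide, 200 x 46 x 27 mm, on the bench at the far side of the board; bystander. Origin under its centre
- tape: roll of masking tape, 92 mm across, 24 mm high, on the bench at the far side of the board; bystander. Origin under its centre
- cork: cork block, 100 x 55 x 35 mm, on the bench at the near side of the board, perhaps partly under its edge; bystander. Origin under its centre

How it is judged (in metres and radians):
On the way, in this order (a step that is already met when the one before it is completed fails the run):
1. the bar rolls: it has turned half over (it is not dragged along) (angle between bar's own z axis and vertical above 2.6 rad), for 0.02 s.
2. the bar has rolled on through a whole turn (angle between bar's own z axis and vertical below 0.5 rad), for 0.02 s.
At the end, for the whole second after the job is handed in: The bar has been rolled (at least a whole turn, not dragged) and lies at rest on the base: its middle within 6 mm of the middle line's centre line and within 25 mm of the line's middle lengthways, its axis within 4 degrees of the line; no bystander has moved 10 mm (y of bar in the frame of line_mid between -0.006 and 0.006 m and x of bar in the frame of line_mid between -0.025 and 0.025 m and angle between the x axis of bar and the x axis of line_mid, either way round below 0.07 rad and z of bar in the frame of line_mid between 0.007 and 0.013 m and linear speed of bar below 0.005 m/s and distance of each of scraper, wax, brush, screwdriver, disc, edge_file, tape, cork from where it was at the start of the episode below 0.01 m); the robot touches nothing.
It fails at once if the bar is lifted 8 mm or more off the base (height (world z) of bar above 0.138 m).
It fails at once if the bar falls off the board (height (world z) of bar below 0.11 m).
It fails at once if a bystander is moved by 10 mm or more (distance of any of scraper, wax, brush, screwdriver, disc, edge_file, tape, cork from where it was at the start of the episode above 0.01 m).
It also fails if it takes over 58 s, if anything falls off the work surface, if the arm or the gripper's body presses on something with over 40 N, if the wrist force passes 120 N, or if a joint passes its speed limit or range.

## Working session

There is one attempt and no reset: what is moved stays moved. The work goes in short steps, Python scripts to look and compute and a tool call to move; the robot and the scene stay as the last step left them, time stands still between calls to the robot, and variables do not carry over. Pictures are saved under pics/ and viewed, and the job is handed in when it is done.

Besides the shell and the picture viewer there is one more tool, called after "Emit:" by a JSON object that holds its "name" and its "arguments", one argument or row to a line. drive_tool: Moves the arm, as the interface text tells. Its arguments: {"type":"object","properties":{"deltas":{"type":"array","items":{"type":"array"}},"force":{"type":"number"}},"required":["deltas"]}

```bash
mkdir -p pics
python3 - <<'E'
from rig import manip
import cv2,numpy as np
np.set_printoptions(precision=4,suppress=True)
for n in("scene","top"):
    p=manip.snapshot(n); cv2.imwrite(f"pics/{n}0.png",p[:,:,::-1]); np.save(f"pics/{n}0.npy",p)
    m=manip.camera_model(n); print(n,np.array(m["intrinsics"]),np.array(m["world_from_camera"]))
s=manip.sense()
for k in s: print(k,s[k])
E
```

```text
scene [[522.2187   0.     282.4682]
 [  0.     522.2187 204.3823]
 [  0.       0.       1.    ]] [[   0.8158    0.3909   -0.4262 1071.3555]
 [   0.5783   -0.5395    0.612  -712.6347]
 [   0.0093   -0.7458   -0.6662  895.7594]
 [   0.        0.        0.        1.    ]]
top [[443.3449   0.     277.9036]
 [  0.     443.3449 211.572 ]
 [  0.       0.       1.    ]] [[   0.0131   -0.9997    0.0217  517.3715]
 [  -0.9997   -0.0135   -0.0196   12.3827]
 [   0.0199   -0.0215   -0.9996 1117.3859]
 [   0.        0.        0.        1.    ]]
time_s 0.1
joint_pos [ 1.161   0.4683 -0.0116  1.6035  0.006   1.0714 -0.0563]
qvel [ 0.0009 -0.0021  0.0002 -0.0029 -0.0002 -0.0005 -0.0003]
joint_torque [  0.0008 -52.1646  -0.0123 -24.4367  -0.0567   0.0141   0.    ]
tool_pos [ 232.8691 -606.3347  232.7727]
tool_rot [-0.0007  0.9832  0.1823 -0.0002]
contact_force [ 0.3103 -0.1498 -0.3758]
ft_torque [-0.0093  0.0414  0.0091]
opening 91.67193703664455
```

View pics/top0.png

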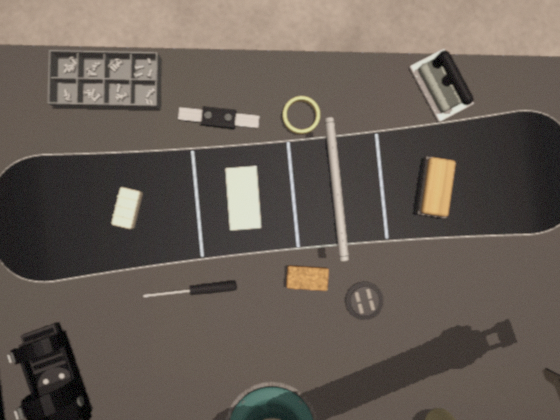

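View pics/scene0.png

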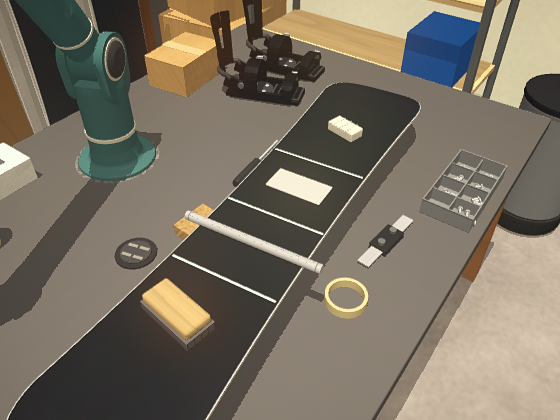

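The top view shows the middle line from about (289,143) to (298,247). The bar is to its right, from (330,120) to (345,260), so it has to roll left (+y). The scraper is left of the line, at (243,198). Next I measure these.

```bash
cat > h.py <<'E'
from rig import manip
import cv2,numpy as np
np.set_printoptions(precision=4,suppress=True)
def ray(n,px,z):
    m=manip.camera_model(n);K=np.array(m["intrinsics"]);T=np.array(m["world_from_camera"])
    px=np.atleast_2d(px).astype(float)
    d=(T[:3,:3]@np.linalg.inv(K)@np.c_[px,np.ones(len(px))].T).T
    o=T[:3,3]; return o+d*((z-o[2])/d[:,2])[:,None]
def comps(img,thr=95,reg=(100,100,280,420)):
    g=cv2.cvtColor(img,cv2.COLOR_RGB2GRAY); m=np.zeros_like(g); r=reg
    m[r[0]:r[2],r[1]:r[3]]=(g[r[0]:r[2],r[1]:r[3]]>thr)*255
    n,l,s,c=cv2.connectedComponentsWithStats(m)
    return m,l,s,c
def axis(P):
    # min-area-rect: centre, ends, width
    (c,wh,a)=cv2.minAreaRect(P.astype(np.float32)); b=cv2.boxPoints((c,wh,a))
    e=[np.linalg.norm(b[1]-b[0]),np.linalg.norm(b[2]-b[1])]
    if e[0]<e[1]: A,B=(b[0]+b[1])/2,(b[2]+b[3])/2
    else: A,B=(b[1]+b[2])/2,(b[0]+b[3])/2
    d=B-A; d=d*np.sign(d[0]); 
    return np.array(c),np.degrees(np.arctan2(d[1],d[0])),max(e),min(e)
def meas(img,thr=95,n="top",reg=(100,100,280,420)):
    m,l,s,c=comps(img,thr,reg)
    for i in range(1,len(s)):
        if s[i,4]<60: continue
        ys,xs=np.where(l==i); px=np.c_[xs,ys]
        for z in (120,130):
            P=ray(n,px,z)[:,:2]; C,a,L,W=axis(P)
            # fitLine on sub-rows
            v=cv2.fitLine(P.astype(np.float32),cv2.DIST_L2,0,.01,.01).ravel()
            if v[0]<0: v[:2]*=-1
            print(s[i],z,"rectC",C,"ang",round(a,2),"L,W",round(L,1),round(W,1),"fit",np.degrees(np.arctan2(v[1],v[0])).round(2),"mean",v[2:])
E
python3 - <<'E'
from h import *
meas(np.load("pics/top0.npy"))
p=np.load("pics/top0.npy")[100:280,160:420,::-1]
cv2.imwrite("pics/crop0.png",cv2.resize(p,None,fx=3,fy=3,interpolation=2))
E
```

```text
[100 100  57   6 293] 120 rectC [779.6594 332.8596] ang -88.94 L,W 125.1 11.3 fit -89.45 mean [780.0914 328.8039]
[100 100  57   6 293] 130 rectC [777.03   329.6464] ang -88.94 L,W 123.8 11.2 fit -89.45 mean [777.4573 325.6314]
[  100   100   320   180 18255] 120 rectC [590.5629  32.644 ] ang -89.4 L,W 720.1 406.4 fit 75.64 mean [600.2938 -11.4298]
[  100   100   320   180 18255] 130 rectC [589.8291  32.4409] ang -89.4 L,W 712.9 402.3 fit 75.64 mean [599.4625 -11.191 ]
[ 224  165   38   66 2142] 120 rectC [569.4107  71.9719] ang 5.19 L,W 144.2 75.2 fit 5.02 mean [569.4185  71.978 ]
[ 224  165   38   66 2142] 130 rectC [568.8889  71.3744] ang 5.19 L,W 142.7 74.5 fit 5.02 mean [568.8967  71.3805]
[111 187  31  42 953] 120 rectC [543.4509 332.9416] ang -11.79 L,W 89.9 54.2 fit -13.1 mean [543.3694 332.7198]
[111 187  31  42 953] 130 rectC [543.1894 329.7276] ang -11.79 L,W 89.0 53.7 fit -13.1 mean [543.1087 329.508 ]
```

View pics/crop0.png

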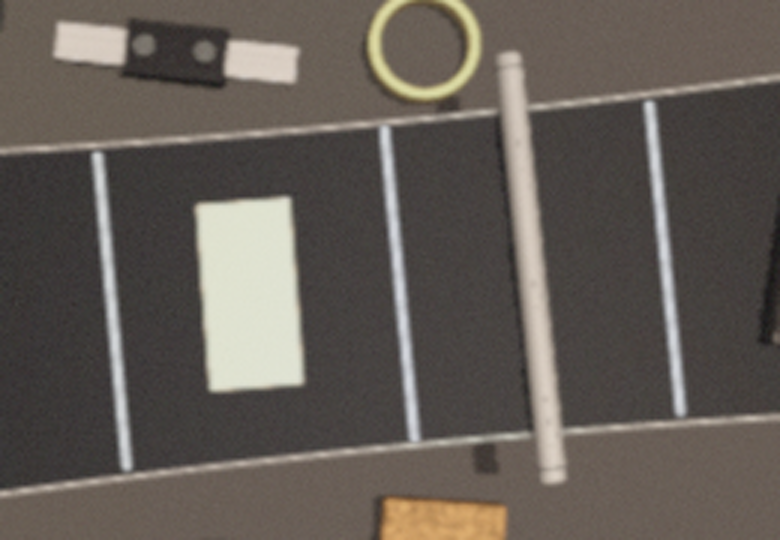

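The crop shows the lines bluish white and the bar beige, with clean edges. I split them by colour.

```bash
cat >> h.py <<'E'
def find(img,quad,z,cond):
    "pixels in quad (px polygon) with cond -> points"
    k=np.zeros(img.shape[:2],np.uint8); cv2.fillPoly(k,[np.array(quad,np.int32)],1)
    f=img.astype(int); ok=cond(f)&(k>0)
    m=ok.astype(np.uint8); n,l,s,c=cv2.connectedComponentsWithStats(m); i=1+np.argmax(s[1:,4])
    ys,xs=np.where(l==i); P=ray("top",np.c_[xs,ys],z)[:,:2]
    v=cv2.fitLine(P.astype(np.float32),cv2.DIST_L2,0,.01,.01).ravel()
    if v[0]<0: v[:2]*=-1
    t=(P-v[2:])@v[:2]; q=(P-v[2:])@np.array([-v[1],v[0]])
    mid=v[2:]+v[:2]*(t.max()+t.min())/2
    return dict(mid=mid,ang=np.degrees(np.arctan2(v[1],v[0])).round(2),L=round(np.ptp(t),1),W=round(len(P)and np.ptp(q),1),px=[xs.min(),xs.max(),ys.min(),ys.max()],n=len(P))
line=lambda f:(f.sum(2)>330)&(f[:,:,2]>=f[:,:,0])
bar=lambda f:(f.sum(2)>375)
E
python3 - <<'E'
from h import *
p=np.load("pics/top0.npy")
print(p[195,290:300],p[195,330:346])
print(p[160,325:340].sum(1),p[130,325:340].sum(1))
print("mid",find(p,[(278,135),(305,135),(312,252),(285,252)],120,line))
print("l",find(p,[(185,145),(205,145),(212,262),(192,262)],120,line))
print("r",find(p,[(368,128),(390,128),(398,243),(378,243)],120,line))
q=[(320,112),(340,112),(356,265),(335,265)]
for z in (130,135):print("bar",find(p,q,z,bar))
E
```

```text
[[ 87  85  83]
 [141 141 146]
 [195 198 203]
 [209 212 217]
 [179 181 187]
 [114 113 115]
 [ 76  71  72]
 [ 74  66  64]
 [ 70  66  64]
 [ 70  67  63]] [[ 70  65  61]
 [ 56  51  51]
 [ 76  73  67]
 [122 115 106]
 [160 148 138]
 [183 171 160]
 [195 184 172]
 [199 187 177]
 [203 193 181]
 [205 193 182]
 [193 181 170]
 [160 150 139]
 [113 104  98]
 [ 79  75  71]
 [ 71  70  66]
 [ 69  67  64]]
[203 188 162 172 292 408 491 549 586 599 595 562 488 369 245] [287 354 432 500 552 583 597 588 553 474 364 297 282 286 290]
mid {'mid': array([579.3274, -39.9828]), 'ang': np.float32(6.28), 'L': np.float64(236.1), 'W': np.float64(10.3), 'px': [np.int64(286), np.int64(299), np.int64(142), np.int64(246)], 'n': 474}
l {'mid': array([555.9837, 174.8125]), 'ang': np.float32(6.28), 'L': np.float64(239.3), 'W': np.float64(9.8), 'px': [np.int64(190), np.int64(203), np.int64(150), np.int64(256)], 'n': 452}
r {'mid': array([ 601.4796, -240.3021]), 'ang': np.float32(6.3), 'L': np.float64(239.2), 'W': np.float64(10.3), 'px': [np.int64(374), np.int64(388), np.int64(133), np.int64(238)], 'n': 464}
bar {'mid': array([ 592.0132, -138.7955]), 'ang': np.float32(6.69), 'L': np.float64(324.5), 'W': np.float64(35.5), 'px': [np.int64(326), np.int64(354), np.int64(117), np.int64(261)], 'n': 1251}
bar {'mid': array([ 591.6352, -138.0299]), 'ang': np.float32(6.69), 'L': np.float64(322.9), 'W': np.float64(35.4), 'px': [np.int64(326), np.int64(354), np.int64(117), np.int64(261)], 'n': 1251}
```

The bar is parallel to the line and needs to roll about 99.6 mm along +n, about 1.6 turns. The plan is to open the jaws along the bar, press lightly on its top, and make several short strokes. First I move above the bar while turning −1.318 rad about tool z.

Emit:
{"name": "drive_tool", "arguments": {
  "deltas": [
    [[3.58,-2.15,0],[0,0,-0.094],1],
    [[7.16,-4.3,0],[0,0,-0.188],1],
    [[10.74,-6.44,0],[0,0,-0.282],1],
    [[14.32,-8.59,0],[0,0,-0.377],1],
    [[17.9,-10.74,0],[0,0,-0.471],1],
    [[21.48,-12.89,0],[0,0,-0.565],1],
    [[25.06,-15.04,0],[0,0,-0.659],1],
    [[28.64,-17.18,0],[0,0,-0.753],1]
  ]
}}

```text
time_s: 0.9
tool_pos: [439.4, -342.2, 233.4]
tool_rot: [-0.0, 0.846, 0.533, -0.0]
contact_force: [0.5, -0.3, -0.7]
opening: 91.5
```

```bash
cat >> h.py <<'E'
from scipy.spatial.transform import Rotation as R
def to(x,y,z,head,s=None):
    "tool delta (cm, rad) from measured pose to world target; head=heading (deg) of tool y, pointing down"
    s=s or manip.sense(); q=s["tool_rot"]; r=R.from_quat([q[1],q[2],q[3],q[0]])
    a=np.radians(head); Y=np.array([np.cos(a),np.sin(a),0]);Z=np.array([0,0,-1.]);X=np.cross(Y,Z)
    g=R.from_matrix(np.c_[X,Y,Z])
    print("t",round(s["time_s"],2),"pos",np.array(s["tool_pos"]).round(1),"d cm",(r.inv().apply(np.array([x,y,z])-s["tool_pos"])/10).round(2),"rv",(r.inv()*g).as_rotvec().round(3),"F",np.array(s["contact_force"]).round(1),"M",np.array(s["ft_torque"]).round(2))
    print("q",np.array(s["joint_pos"]).round(2),"yhead",np.degrees(np.arctan2(*r.as_matrix()[[1,0],1])).round(2))
E
python3 -c "
from h import *
to(592.8,-146,175,6.4)"
```

```text
t 0.9 pos [ 439.4 -342.2  233.4] d cm [24.32  5.35  5.83] rv [-0.    -0.    -0.559] F [ 0.5 -0.3 -0.7] M [-0.01 -0.07 -0.03]
q [ 0.83  0.33 -0.29  1.82  0.11  1.01  0.06] yhead -25.63
```

Emit:
{"name": "drive_tool", "arguments": {
  "deltas": [
    [[3.47,0.76,0.8],[0,0,-0.08],1],
    [[6.95,1.53,1.6],[0,0,-0.16],1],
    [[10.42,2.29,2.5],[0,0,-0.24],1],
    [[13.9,3.06,3.3],[0,0,-0.32],1],
    [[17.37,3.82,4.1],[0,0,-0.4],1],
    [[20.84,4.59,5.0],[0,0,-0.48],1],
    [[24.32,5.35,5.5],[0,0,-0.559],1],
    [[24.32,5.35,5.83],[0,0,-0.559],1]
  ]
}}

```text
time_s: 1.7
tool_pos: [595.2, -142.1, 174.5]
tool_rot: [-0.001, 0.665, 0.747, 0.002]
contact_force: [-0.1, 1.4, -0.1]
opening: 91.9
```

```bash
python3 -c "
from h import *
to(592.8,-146,160,6.4)
p=manip.snapshot('top');np.save('pics/top1.npy',p);cv2.imwrite('pics/top1.png',p[:,:,::-1])
p=manip.snapshot('scene');cv2.imwrite('pics/scene1.png',p[:,:,::-1])"
```

```text
t 1.7 pos [ 595.2 -142.1  174.5] d cm [-0.37 -0.28  1.45] rv [ 0.001 -0.004  0.005] F [-0.1  1.4 -0.1] M [-0.01 -0.08 -0.03]
q [ 0.51  0.52 -0.44  1.73  0.26  0.96  0.09] yhead 6.69
```

View pics/scene1.png

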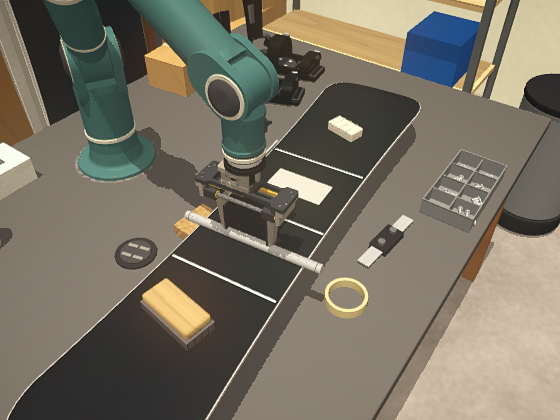

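View pics/top1.png

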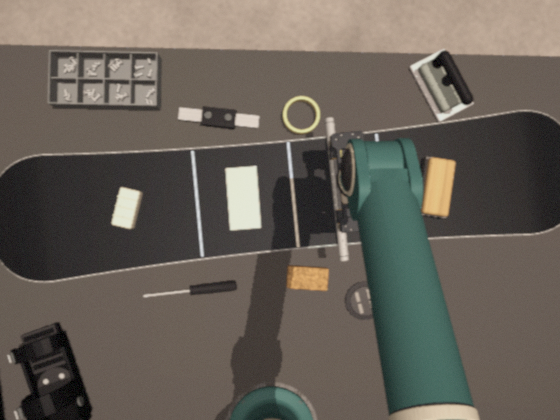

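The fingers stand just over the bar, which hasn't moved. I go back to 7 mm behind its axis and down to touch.

Emit:
{"name": "drive_tool", "arguments": {
  "deltas": [
    [[-0.3,-0.2,0.4],[0,0,0],1],
    [[-0.37,-0.25,0.8],[0,0,0],1],
    [[-0.37,-0.25,1.1],[0,0,0],1],
    [[-0.37,-0.25,1.3],[0,0,0],1],
    [[-0.37,-0.25,1.4],[0,0,0],1],
    [[-0.37,-0.25,1.5],[0,0,0],1],
    [[-0.37,-0.25,1.55],[0,0,0],1],
    [[-0.37,-0.25,1.6],[0,0,0],1]
  ]
}}

```text
time_s: 2.6
tool_pos: [591.0, -152.0, 159.4]
tool_rot: [0.0, 0.668, 0.744, 0.0]
contact_force: [-0.0, 0.5, -0.1]
opening: 92.3
```

```bash
python3 -c "
from h import *
to(592.8,-146,158,6.4)"
```

```text
t 2.6 pos [ 591.  -152.   159.4] d cm [0.58 0.24 0.14] rv [ 0.     0.    -0.004] F [-0.   0.5 -0.1] M [-0.05 -0.09 -0.01]
q [ 0.52  0.53 -0.43  1.74  0.27  0.93  0.09] yhead 6.19
```

No contact yet, and the TCP is 13 mm behind the axis, further back than planned. I raise a little, go forward and press down.

Emit:
{"name": "drive_tool", "arguments": {
  "deltas": [
    [[0,0,-0.4],[0,0,0],1],
    [[0.3,0.1,-0.4],[0,0,0],1],
    [[0.6,0.2,-0.3],[0,0,0],1],
    [[0.6,0.2,-0.1],[0,0,0],1],
    [[0.6,0.2,0],[0,0,0],1],
    [[0.6,0.2,0.1],[0,0,0],1],
    [[0.6,0.2,0.15],[0,0,0],1],
    [[0.6,0.2,0.15],[0,0,0],1]
  ]
}}

```text
time_s: 3.4
tool_pos: [592.4, -146.2, 159.2]
tool_rot: [0.0, 0.668, 0.744, -0.0]
contact_force: [-1.8, 0.0, 9.6]
opening: 91.8
```

```bash
python3 -c "
from h import *
to(592.8,-146,158,6.4)"
```

```text
t 3.4 pos [ 592.4 -146.2  159.2] d cm [0.02 0.04 0.12] rv [ 0.     0.001 -0.004] F [-1.8  0.   9.6] M [0.05 0.76 0.13]
q [ 0.51  0.53 -0.43  1.74  0.27  0.93  0.07] yhead 6.19
```

Contact at 9.6 N. First rolling stroke is 28 mm forward.

Emit:
{"name": "drive_tool", "arguments": {
  "deltas": [
    [[0.3,0,0],[0,0,0],1],
    [[0.7,0,0],[0,0,0],1],
    [[1.2,0,0],[0,0,0],1],
    [[1.7,0,0],[0,0,0],1],
    [[2.2,0,0],[0,0,0],1],
    [[2.6,0,0],[0,0,0],1],
    [[2.8,0,0],[0,0,0],1],
    [[2.8,0,0],[0,0,0],1]
  ]
}}

```text
time_s: 4.2
tool_pos: [589.1, -118.3, 159.2]
tool_rot: [0.0, 0.668, 0.744, -0.001]
contact_force: [-3.6, -0.8, 9.8]
opening: 91.3
```

```bash
cat >> h.py <<'E'
def barends(p,near=(592,-138.8),ang=6.5):
    "scan pixel rows at the bar's two ends outside the gripper; subpixel centre -> axis at z=135"
    a=np.radians(ang); u=np.array([np.cos(a),np.sin(a)])
    m=manip.camera_model("top");K=np.array(m["intrinsics"]);T=np.linalg.inv(np.array(m["world_from_camera"]))
    pts=[]
    for t in list(range(-112,-74,4))+list(range(76,112,4)):
        w=T@np.r_[np.array(near)+u*t,132,1]; c=K@w[:3]; c=c[:2]/c[2]
        r=int(round(c[1])); x0=int(round(c[0])); xs=np.arange(x0-13,x0+14)
        b=p[r,xs].astype(float).sum(1); b=np.where((p[r,xs,0].astype(int)-p[r,xs,2]>5)|(b<250),b,200)
        wgt=np.clip(b-320,0,150)
        if wgt.sum()<300: continue
        pts.append([(wgt*xs).sum()/wgt.sum(),r])
    P=ray("top",np.array(pts),132)[:,:2]
    v=cv2.fitLine(P.astype(np.float32),cv2.DIST_HUBER,0,.01,.01).ravel()
    if v[0]<0: v[:2]*=-1
    q=(P-v[2:])@np.array([-v[1],v[0]])
    L=np.array([579.33,-39.98]); la=np.radians(6.28); n=np.array([-np.sin(la),np.cos(la)]); lu=np.array([np.cos(la),np.sin(la)])
    c=v[2:]+v[:2]*(((L-v[2:])@lu)/(v[:2]@lu))
    print("n",len(P),"bar ang",np.degrees(np.arctan2(v[1],v[0])).round(2),"dist to line",((c-L)@n).round(2),"pt at mid",c.round(1),"resid",q.round(1))
def look(k,near,ang=6.5):
    p=manip.snapshot('top');np.save(f'pics/top{k}.npy',p);cv2.imwrite(f'pics/top{k}.png',p[:,:,::-1]); barends(p,near,ang)
E
python3 -c "
from h import *
barends(np.load('pics/top0.npy'));barends(np.load('pics/top1.npy'))
to(592.8,-146,158,6.4)
look(2,(590.4,-125))"
```

```text
n 19 bar ang 6.64 dist to line -98.71 pt at mid [ 590.1 -138.1] resid [ 0.1 -0.1 -0.3  0.   0.2  0.2 -0.  -0.3 -0.1  0.3  0.2 -0.  -0.1  0.1
  0.1  0.1 -0.1 -0.2 -0.1]
n 4 bar ang 7.14 dist to line -97.75 pt at mid [ 590.  -137.1] resid [ 0.2 -0.1 -0.3  0.2]
t 4.2 pos [ 589.1 -118.3  159.2] d cm [-2.79  0.07  0.12] rv [-0.     0.001 -0.004] F [-3.6 -0.8  9.8] M [-0.01  0.9   0.04]
q [ 0.47  0.52 -0.44  1.77  0.27  0.92  0.03] yhead 6.2
n 3 bar ang 4.05 dist to line -89.84 pt at mid [ 589.2 -129.3] resid [-0.  0. -0.]
```

View pics/top2.png

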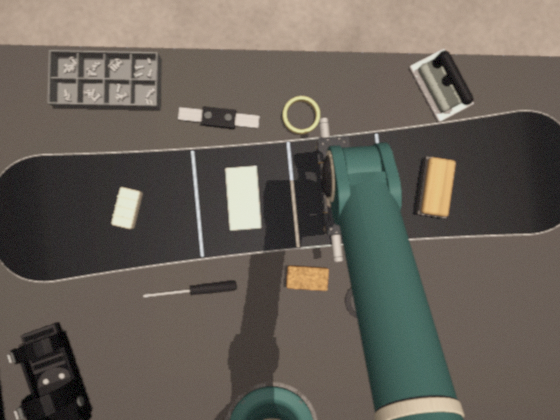

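The bar rolled with the finger. Its ends are now at (324,121) and (338,259), about 7 px left of before. I lift, go back 15 mm and press again.

Emit:
{"name": "drive_tool", "arguments": {
  "deltas": [
    [[0,0,-0.4],[0,0,0],1],
    [[0,0,-0.7],[0,0,0],1],
    [[-0.8,0,-0.7],[0,0,0],1],
    [[-1.5,0,-0.7],[0,0,0],1],
    [[-1.5,0,-0.5],[0,0,0],1],
    [[-1.5,0,-0.2],[0,0,0],1],
    [[-1.5,0,0],[0,0,0],1],
    [[-1.5,0,0],[0,0,0],1]
  ]
}}

```text
time_s: 5.05
tool_pos: [590.8, -133.4, 159.1]
tool_rot: [0.0, 0.668, 0.744, -0.001]
contact_force: [-3.7, 0.0, 11.2]
opening: 91.8
```

```bash
sed -i 's/list(range(-112,-74,4))+list(range(76,112,4))/list(range(-152,-130,3))+list(range(132,154,3))/' h.py; python3 -c "
from h import *
barends(np.load('pics/top0.npy'));barends(np.load('pics/top1.npy'));barends(np.load('pics/top2.npy'),(590.4,-125))
to(592.8,-146,158,6.4)
look(3,(590.4,-125))"
```

```text
n 16 bar ang 6.64 dist to line -98.62 pt at mid [ 590.1 -138. ] resid [-0.6 -0.  -0.1 -0.1 -0.  -0.1  0.1  0.  -0.1 -0.1  0.1 -0.1 -0.3  0.4
  5.   6.4]
n 16 bar ang 6.65 dist to line -98.62 pt at mid [ 590.1 -138. ] resid [-0.6  0.1 -0.   0.  -0.   0.   0.   0.1 -0.1 -0.1 -0.  -0.1 -0.4  0.7
  5.2  6.4]
n 16 bar ang 7.96 dist to line -81.72 pt at mid [ 588.3 -121.2] resid [-0.1  0.5  0.2  0.2 -0.  -0.1  0.  -0.  -6.4 -3.1 -0.8  0.5  2.8  1.4
  0.3 -0.9]
t 5.05 pos [ 590.8 -133.4  159.1] d cm [-1.28  0.06  0.11] rv [-0.     0.001 -0.004] F [-3.7  0.  11.2] M [-0.23  0.91 -0.01]
q [ 0.49  0.52 -0.44  1.76  0.27  0.92  0.05] yhead 6.17
n 16 bar ang 7.97 dist to line -81.73 pt at mid [ 588.3 -121.2] resid [-0.   0.6  0.3  0.1  0.  -0.1 -0.1 -0.  -6.3 -2.9 -0.8  0.5  2.8  1.3
  0.3 -1.1]
```

```bash
sed -i 's/wgt=np.clip(b-320,0,150)/b=np.where(p[r,xs,0].astype(int)-p[r,xs,2]>38,200,b); wgt=np.clip(b-340,0,150)/; s/x0-13,x0+14/x0-9,x0+10/' h.py; python3 -c "
from h import *
barends(np.load('pics/top0.npy'));barends(np.load('pics/top2.npy'),(590,-124));barends(np.load('pics/top3.npy'),(590,-124))
"
```

```text
n 16 bar ang 6.63 dist to line -98.71 pt at mid [ 590.1 -138.1] resid [-0.7  0.  -0.2 -0.1 -0.   0.1  0.2  0.  -0.   0.   0.1 -0.1 -0.3 -0.6
 -0.6  0.3]
n 16 bar ang 6.6 dist to line -84.9 pt at mid [ 588.6 -124.4] resid [-0.6  0.1  0.1  0.1  0.   0.  -0.  -0.  -0.1 -0.   0.   0.   0.3 -0.2
 -0.2  0.6]
n 16 bar ang 6.61 dist to line -84.88 pt at mid [ 588.6 -124.4] resid [-0.6  0.3  0.1  0.   0.   0.  -0.1  0.  -0.1  0.  -0.   0.   0.3 -0.3
 -0.4  0.6]
```

Emit:
{"name": "drive_tool", "arguments": {
  "deltas": [
    [[0.3,0,0],[0,0,0],1],
    [[0.8,0,0],[0,0,0],1],
    [[1.3,0,0],[0,0,0],1],
    [[1.9,0,0],[0,0,0],1],
    [[2.4,0,0],[0,0,0],1],
    [[2.9,0,0],[0,0,0],1],
    [[3.2,0,0],[0,0,0],1],
    [[3.2,0,0],[0,0,0],1]
  ]
}}

```text
time_s: 5.9
tool_pos: [587.0, -100.8, 159.2]
tool_rot: [-0.0, 0.668, 0.744, -0.001]
contact_force: [-5.5, -1.1, 13.3]
opening: 91.7
```

```bash
python3 -c "
from h import *
to(592.8,-146,158,6.4)
look(4,(588,-108))"
```

```text
t 5.9 pos [ 587.  -100.8  159.2] d cm [-4.56  0.09  0.12] rv [-0.001  0.001 -0.004] F [-5.5 -1.1 13.3] M [-0.06  1.11 -0.22]
q [ 0.45  0.51 -0.44  1.78  0.27  0.91 -0.  ] yhead 6.19
n 16 bar ang 6.46 dist to line -67.89 pt at mid [ 586.8 -107.5] resid [-0.9 -0.5  0.1 -0.  -0.1  0.   0.3  0.6 -0.1  0.2  0.   0.   0.9 -0.
 -0.3  0.1]
```

View pics/top4.png

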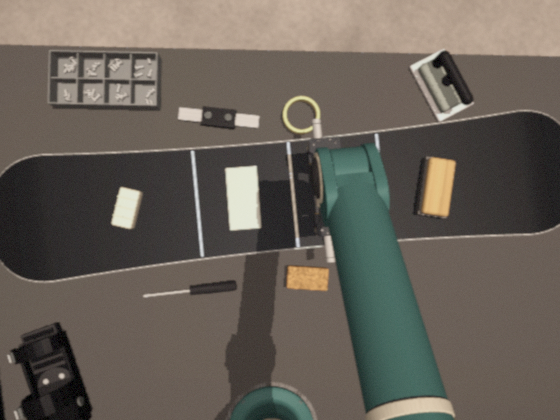

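The bar advanced 17 mm to −67.9 mm from the line, and its angle is 6.5°. Its ends are at (318,121) and (331,258). Repeat.

Emit:
{"name": "drive_tool", "arguments": {
  "deltas": [
    [[0,0,-0.4],[0,0,0],1],
    [[0,0,-0.7],[0,0,0],1],
    [[-0.8,0,-0.7],[0,0,0],1],
    [[-1.5,0,-0.7],[0,0,0],1],
    [[-1.5,0,-0.5],[0,0,0],1],
    [[-1.5,0,-0.2],[0,0,0],1],
    [[-1.5,0,-0.02],[0,0,0],1],
    [[-1.5,0,-0.02],[0,0,0],1]
  ]
}}

```text
time_s: 6.75
tool_pos: [589.0, -116.5, 159.1]
tool_rot: [0.0, 0.668, 0.744, -0.0]
contact_force: [-2.9, -0.8, 10.0]
opening: 91.8
```

Emit:
{"name": "drive_tool", "arguments": {
  "deltas": [
    [[0.3,0,0],[0,0,0],1],
    [[0.8,0,0],[0,0,0],1],
    [[1.3,0,0],[0,0,0],1],
    [[1.9,0,0],[0,0,0],1],
    [[2.4,0,0],[0,0,0],1],
    [[2.9,0,0],[0,0,0],1],
    [[3.2,0,0],[0,0,0],1],
    [[3.2,0,0],[0,0,0],1]
  ]
}}

```text
time_s: 7.55
tool_pos: [585.1, -83.8, 159.2]
tool_rot: [-0.0, 0.668, 0.744, -0.001]
contact_force: [-4.7, 0.2, 11.6]
opening: 91.8
```

```bash
python3 -c "
from h import *
to(592.8,-146,158,6.4)
look(5,(586,-91))"
```

```text
t 7.55 pos [585.1 -83.8 159.2] d cm [-6.27  0.09  0.12] rv [-0.001  0.001 -0.004] F [-4.7  0.2 11.6] M [-0.12  1.01 -0.24]
q [ 0.43  0.5  -0.45  1.79  0.27  0.91 -0.03] yhead 6.19
n 16 bar ang 5.8 dist to line -49.42 pt at mid [584.7 -89.1] resid [-0.8 -0.8 -0.4 -0.1  0.3  0.5  0.5  1.1  0.1  0.7  0.8  0.  -0.4 -0.5
 -0.2 -0.5]
```

View pics/top5.png

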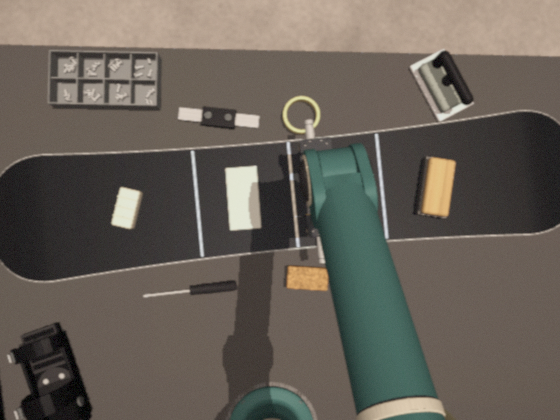

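Bar at about −50 mm. Next to the cork the end measurement is a little less clean. Two more strokes.

Emit:
{"name": "drive_tool", "arguments": {
  "deltas": [
    [[0,0,-0.4],[0,0,0],1],
    [[0,0,-0.7],[0,0,0],1],
    [[-0.8,0,-0.7],[0,0,0],1],
    [[-1.5,0,-0.7],[0,0,0],1],
    [[-1.5,0,-0.5],[0,0,0],1],
    [[-1.5,0,-0.2],[0,0,0],1],
    [[-1.5,0,-0.01],[0,0,0],1],
    [[-1.5,0,-0.01],[0,0,0],1]
  ]
}}

```text
time_s: 8.4
tool_pos: [587.2, -99.4, 159.2]
tool_rot: [0.0, 0.668, 0.744, -0.0]
contact_force: [-3.7, -1.5, 10.4]
opening: 92.0
```

Emit:
{"name": "drive_tool", "arguments": {
  "deltas": [
    [[0.3,0,0],[0,0,0],1],
    [[0.8,0,0],[0,0,0],1],
    [[1.3,0,0],[0,0,0],1],
    [[1.9,0,0],[0,0,0],1],
    [[2.4,0,0],[0,0,0],1],
    [[2.9,0,0],[0,0,0],1],
    [[3.2,0,0],[0,0,0],1],
    [[3.2,0,0],[0,0,0],1]
  ]
}}

```text
time_s: 9.2
tool_pos: [583.3, -66.8, 159.2]
tool_rot: [-0.0, 0.668, 0.744, -0.0]
contact_force: [-4.7, -0.1, 11.4]
opening: 91.7
```

```bash
python3 -c "
from h import *
to(592.8,-146,158,6.4)
look(6,(584,-74))
p=np.load('pics/top6.npy')[100:280,220:420,::-1]
cv2.imwrite('pics/crop6.png',cv2.resize(p,None,fx=3,fy=3,interpolation=2))"
```

```text
t 9.2 pos [583.3 -66.8 159.2] d cm [-7.98  0.09  0.12] rv [-0.001  0.    -0.004] F [-4.7 -0.1 11.4] M [-0.1   0.9  -0.14]
q [ 0.4   0.5  -0.45  1.8   0.27  0.9  -0.06] yhead 6.2
n 8 bar ang 6.42 dist to line -34.18 pt at mid [583.1 -74. ] resid [-0.3 -0.3  0.9  0.6 -0.2 -0.8 -0.1  0.3]
```

View pics/crop6.png

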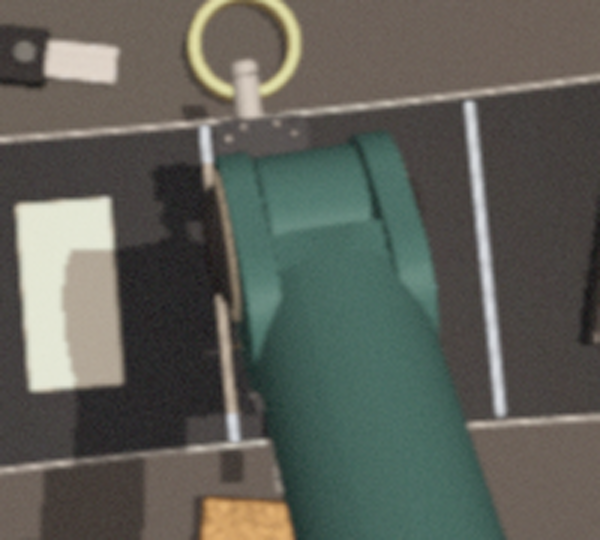

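Bar at −34 mm. One more stroke, then I move clear for an exact look.

Emit:
{"name": "drive_tool", "arguments": {
  "deltas": [
    [[0,0,-0.4],[0,0,0],1],
    [[0,0,-0.7],[0,0,0],1],
    [[-0.8,0,-0.7],[0,0,0],1],
    [[-1.5,0,-0.7],[0,0,0],1],
    [[-1.5,0,-0.5],[0,0,0],1],
    [[-1.5,0,-0.2],[0,0,0],1],
    [[-1.5,0,-0.01],[0,0,0],1],
    [[-1.5,0,-0.01],[0,0,0],1]
  ]
}}

```text
time_s: 10.05
tool_pos: [585.4, -82.5, 159.2]
tool_rot: [0.0, 0.668, 0.744, -0.0]
contact_force: [-3.8, -0.2, 8.2]
opening: 91.9
```

Emit:
{"name": "drive_tool", "arguments": {
  "deltas": [
    [[0.3,0,0],[0,0,0],1],
    [[0.8,0,0],[0,0,0],1],
    [[1.3,0,0],[0,0,0],1],
    [[1.9,0,0],[0,0,0],1],
    [[2.4,0,0],[0,0,0],1],
    [[2.9,0,0],[0,0,0],1],
    [[3.2,0,0],[0,0,0],1],
    [[3.2,0,0],[0,0,0],1]
  ]
}}

```text
time_s: 10.85
tool_pos: [581.5, -49.8, 159.2]
tool_rot: [-0.0, 0.668, 0.744, -0.0]
contact_force: [-4.5, 0.7, 10.4]
opening: 92.0
```

Emit:
{"name": "drive_tool", "arguments": {
  "deltas": [
    [[0,0,-0.5],[0,0,0],1],
    [[0,0,-1.5],[0,0,0],1],
    [[-2.0,0,-3.0],[0,0,0],1],
    [[-5.0,0,-5.0],[0,0,0],1],
    [[-9.0,0,-5.0],[0,0,0],1],
    [[-13.0,0,-5.0],[0,0,0],1],
    [[-16.0,0,-5.0],[0,0,0],1],
    [[-18.0,0,-5.0],[0,0,0],1]
  ]
}}

```text
time_s: 11.65
tool_pos: [601.1, -232.5, 208.3]
tool_rot: [0.0, 0.669, 0.743, -0.0]
contact_force: [0.2, 0.1, 0.4]
opening: 91.8
```

```bash
python3 -c "
from h import *
to(581.4,-60,164,6.2)
look(7,(581,-57))
p=np.load('pics/top7.npy')[100:280,220:420,::-1]
cv2.imwrite('pics/crop7.png',cv2.resize(p,None,fx=3,fy=3,interpolation=2))"
```

```text
t 11.65 pos [ 601.1 -232.5  208.3] d cm [17.36 -0.15  4.42] rv [-0.     0.001 -0.003] F [0.2 0.1 0.4] M [-0.05 -0.11 -0.02]
q [ 0.62  0.53 -0.42  1.62  0.24  1.05  0.23] yhead 6.02
n 16 bar ang 6.39 dist to line -17.61 pt at mid [581.3 -57.5] resid [-0.4 -0.3  0.3  0.  -0.   0.1  0.1 -0.1 -0.2 -0.4  0.2  0.   0.  -0.6
 -0.   0.3]
```

View pics/crop7.png

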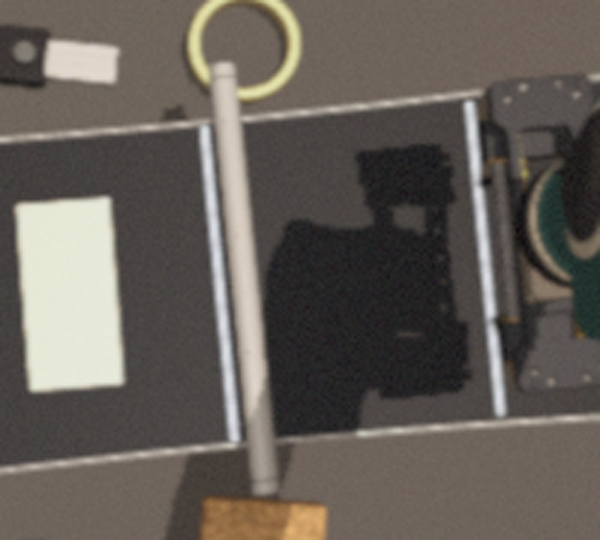

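With the view clear, the bar is at −17.6 mm, angle 6.39° against the line's 6.28°, and all bystanders look unmoved. I return to 5 mm behind its axis and press.

Emit:
{"name": "drive_tool", "arguments": {
  "deltas": [
    [[4,0,0],[0,0,0],1],
    [[8,0,0],[0,0,0],1],
    [[12,0,0],[0,0,0],1],
    [[15,0,1],[0,0,0],1],
    [[16.7,0,3],[0,0,0],1],
    [[16.7,0,4.2],[0,0,0],1],
    [[16.7,0,4.3],[0,0,0],1],
    [[16.7,0,4.3],[0,0,0],1]
  ]
}}

```text
time_s: 12.5
tool_pos: [583.4, -64.5, 165.1]
tool_rot: [-0.0, 0.668, 0.744, -0.0]
contact_force: [0.7, -0.2, 1.3]
opening: 92.0
```

Emit:
{"name": "drive_tool", "arguments": {
  "deltas": [
    [[0,0,0.3],[0,0,0],1],
    [[0,0,0.5],[0,0,0],1],
    [[0,0,0.6],[0,0,0],1],
    [[0,0,0.65],[0,0,0],1],
    [[0,0,0.7],[0,0,0],1],
    [[0,0,0.7],[0,0,0],1],
    [[0,0,0.7],[0,0,0],1],
    [[0,0,0.7],[0,0,0],1]
  ]
}}

```text
time_s: 13.3
tool_pos: [583.5, -63.8, 159.3]
tool_rot: [0.0, 0.668, 0.744, -0.0]
contact_force: [-2.0, -0.9, 7.3]
opening: 91.4
```

```bash
python3 -c "
from h import *
to(581.9,-62.5,159,6.2)
look(8,(581,-57))
p=np.load('pics/top7.npy')
print(find(p,[(284,115),(304,115),(320,269),(298,269)],130,lambda f:(f.sum(2)>340)&(f[:,:,0]-f[:,:,2]>8)&(f[:,:,0]-f[:,:,2]<38)))"
```

```text
t 13.3 pos [583.5 -63.8 159.3] d cm [ 0.15 -0.14  0.03] rv [ 0.     0.001 -0.001] F [-2.  -0.9  7.3] M [-0.16  0.51 -0.02]
q [ 0.4   0.5  -0.45  1.8   0.27  0.9  -0.07] yhead 6.15
n 16 bar ang 6.24 dist to line -17.19 pt at mid [581.2 -57.1] resid [-0.7 -0.7 -0.1 -0.1  0.   0.6  0.5  0.5 -0.1 -0.2  0.2 -0.  -0.  -0.3
  0.3  0.8]
{'mid': array([583.8265, -57.6754]), 'ang': np.float32(6.38), 'L': np.float64(323.9), 'W': np.float64(45.5), 'px': [np.int64(286), np.int64(311), np.int64(120), np.int64(264)], 'n': 1287}
```

Lengthwise offset is only about 2.5 mm. Now a 20 mm stroke.

Emit:
{"name": "drive_tool", "arguments": {
  "deltas": [
    [[0.3,0,0],[0,0,0],1],
    [[0.7,0,0],[0,0,0],1],
    [[1.1,0,0],[0,0,0],1],
    [[1.5,0,0],[0,0,0],1],
    [[1.8,0,0],[0,0,0],1],
    [[2.0,0,0],[0,0,0],1],
    [[2.0,0,0],[0,0,0],1],
    [[2.0,0,0],[0,0,0],1]
  ]
}}

```text
time_s: 14.15
tool_pos: [581.0, -43.5, 159.2]
tool_rot: [0.0, 0.668, 0.744, -0.0]
contact_force: [-3.4, 0.6, 6.7]
opening: 91.4
```

Emit:
{"name": "drive_tool", "arguments": {
  "deltas": [
    [[0,0,-0.4],[0,0,0],1],
    [[0,0,-0.7],[0,0,0],1],
    [[-0.5,0,-0.7],[0,0,0],1],
    [[-1.0,0,-0.7],[0,0,0],1],
    [[-1.0,0,-0.5],[0,0,0],1],
    [[-1.0,0,-0.2],[0,0,0],1],
    [[-1.0,0,0],[0,0,0],1],
    [[-1.0,0,0],[0,0,0],1]
  ]
}}

```text
time_s: 14.95
tool_pos: [582.2, -53.5, 159.2]
tool_rot: [0.0, 0.668, 0.744, -0.0]
contact_force: [-4.7, -1.0, 9.7]
opening: 92.0
```

```bash
python3 -c "
from h import *
to(581.9,-62.5,159,6.2)
look(9,(580,-47))"
```

```text
t 14.95 pos [582.2 -53.5 159.2] d cm [-0.89 -0.13  0.02] rv [-0.     0.001 -0.   ] F [-4.7 -1.   9.7] M [-0.18  0.7  -0.05]
q [ 0.38  0.49 -0.45  1.81  0.27  0.9  -0.08] yhead 6.18
n 16 bar ang 5.84 dist to line -5.88 pt at mid [580.  -45.8] resid [-0.8 -0.7 -0.5 -0.   0.2  0.2  1.   1.1 -0.  -0.  -0.2 -0.5  0.4  0.1
 -1.2  0.1]
```

Bar at about −6.5 mm. Final push of 13 mm, then I rise clear and look.

Emit:
{"name": "drive_tool", "arguments": {
  "deltas": [
    [[0.3,0,0],[0,0,0],1],
    [[0.6,0,0],[0,0,0],1],
    [[0.9,0,0],[0,0,0],1],
    [[1.1,0,0],[0,0,0],1],
    [[1.25,0,0],[0,0,0],1],
    [[1.3,0,0],[0,0,0],1],
    [[1.3,0,0],[0,0,0],1],
    [[1.3,0,0],[0,0,0],1]
  ]
}}

```text
time_s: 15.8
tool_pos: [580.7, -40.5, 159.2]
tool_rot: [0.0, 0.668, 0.744, -0.0]
contact_force: [-4.6, -0.8, 9.4]
opening: 91.8
```

Emit:
{"name": "drive_tool", "arguments": {
  "deltas": [
    [[0,0,-0.3],[0,0,0],1],
    [[0,0,-1.2],[0,0,0],1],
    [[-2.0,0,-3.0],[0,0,0],1],
    [[-5.0,0,-5.0],[0,0,0],1],
    [[-9.0,0,-5.0],[0,0,0],1],
    [[-13.0,0,-5.0],[0,0,0],1],
    [[-17.0,0,-5.0],[0,0,0],1],
    [[-19.0,0,-5.0],[0,0,0],1]
  ]
}}

```text
time_s: 16.6
tool_pos: [600.9, -233.9, 208.1]
tool_rot: [0.0, 0.67, 0.743, -0.001]
contact_force: [-0.2, 0.5, 0.4]
opening: 92.0
```

```bash
python3 -c "
from h import *
to(581.9,-62.5,159,6.2)
look(10,(579,-40))
p=np.load('pics/top10.npy')[100:280,220:420,::-1]
cv2.imwrite('pics/crop10.png',cv2.resize(p,None,fx=3,fy=3,interpolation=2))
cv2.imwrite('pics/scene10.png',manip.snapshot('scene')[:,:,::-1])"
```

```text
t 16.6 pos [ 600.9 -233.9  208.1] d cm [17.25 -0.12  4.88] rv [-0.     0.002 -0.005] F [-0.2  0.5  0.4] M [ 0.01 -0.05  0.05]
q [ 0.62  0.53 -0.42  1.62  0.24  1.05  0.23] yhead 5.92
n 16 bar ang 6.08 dist to line 0.19 pt at mid [579.3 -39.8] resid [-1.8  1.2  0.5  0.1  0.  -0.  -0.1 -0.2 -0.   0.2  0.2  0.1 -0.1  0.3
 -0.2 -0.6]
```

View pics/crop10.png

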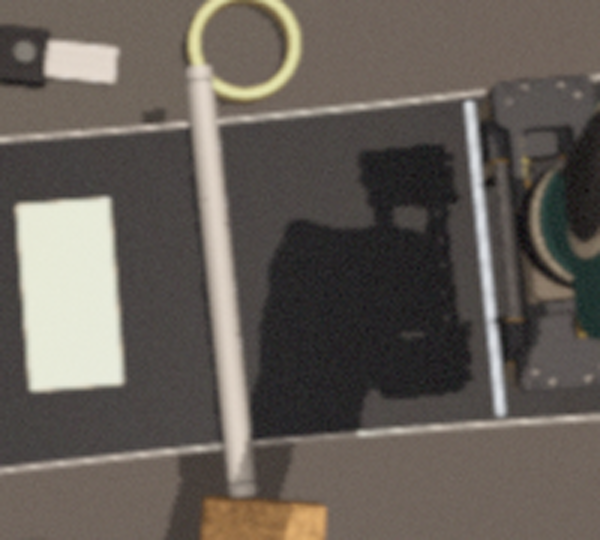

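View pics/scene10.png

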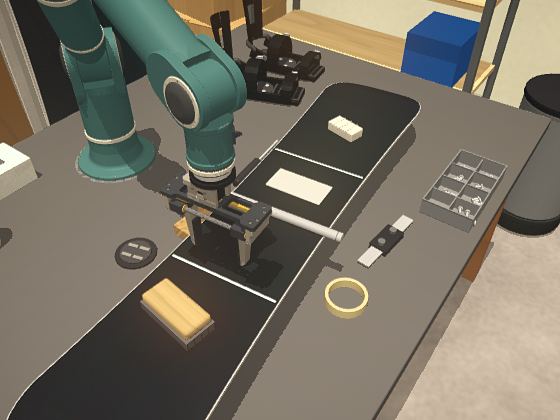

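The middle line is hidden under the bar, which runs in the crop from (200,70) to (242,492). The bar is 0.2 mm from the line's centre line and 0.2° off it. The bystanders look unmoved and the arm is clear. Handing in.

```bash
python3 -c "
from rig import manip
print(manip.close_job())"
```

```text
the job is handed in; nothing more can be done
None
```

I rolled the bar about 99 mm to the left onto the middle line and handed the job in at about 17 s; the system gave no verdict. It took seven short strokes with the open fingertips pressing on top of the bar at 7–13 N, and the bar was never gripped or picked up.

- **Position:** with the arm clear, the last top view put the bar 0.2 mm from the line's centre line. The camera calibration is only good to about 2 mm.
- **Angle:** the fit gave 0.2° off the line. Reading the ends off the picture by eye suggested nearer 0.8°; both are well inside 4°.
- **Lengthways:** about 2.5 mm off the line's middle. I measured this before the last two strokes and didn't repeat it.
- **Rolling:** I didn't measure the turn directly. In each stroke the bar moved about half as far as the fingertips, as it should when rolling without slip, so it made roughly 1.6 turns.
- **Other objects:** those in view at the end looked unmoved by eye, but I didn't measure them. The cork and screwdriver were partly hidden. No contact force was felt.
- **Disagreement:** readings taken with the hand over the bar (its angle, and up to about 1 mm of position) were less consistent. I relied on the clear views instead.

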